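# Screw the plug into the spun canister

### The job

Take the red-knobbed screw plug out of the green tray and screw it fully home into the canister that stands in the bench fixture, so that its flange lies flush on the rim. Start the thread without forcing it: rest the plug lightly in the mouth, turn it backward until you feel it drop a step, and only then turn it forward; press and turn gently throughout, and leave the other things on the bench where they are.

Things in the scene. Friction and masses are not known exactly. Their poses are not given: they have to be found in the camera images.
- knob (a point): Centre of the grip knob of the loose screw plug, which weighs about 160 g and stands upright in the tray. The knob is a ribbed red plastic cylinder, 42 mm in diameter, 32 mm tall, on top of an aluminium flange 58 mm in diameter and 4 mm thick. This point is on the axis, 16 mm below the knob's top and 16 mm above the flange's top. z points up the plug.
- flange (a point): Centre of the underside of the plug's flange, on the plug's axis, 20 mm below the knob's centre. When the plug is home it coincides with the mouth point. Below it the steel shank, 36.8 mm in diameter, reaches down 19.9 mm; its nose tapers to 29 mm over the last 5 mm.
- lugs (a point): Point on the plug's axis level with the underside of its four brass lugs, 11.9 mm below the flange's underside. The lugs stand on the plug's own +x, +y, -x, -y sides of the shank, are 4.5 mm wide and 3 mm thick, and reach out to 22.5 mm from the axis.
- mouth (a point): Centre of the canister's rim, at the rim's height, 160 mm above the bench; z up. The neck is 62 mm in diameter outside, 48 mm inside, open 32 mm deep. In it sits a brass four-start right-hand thread (clockwise from above screws in) of 39 mm bore: the plug has 1.1 mm play all round, and its tapered nose finds its way in from within 3 mm of the centre.
- ridges (a point): On the axis at the ridges' tops, 2 mm below the rim. Each of four ridges spans 57 degrees, climbs 4 mm counter-clockwise and ends in a 26 degree gap; then a 7 degree wide stop, as high as the ridge tops, and behind it the low end of the next ridge. Their clock position is unmarked, unrelated to this frame. Lugs on top (unless they fall straight in) hold the flange 6.5 to 11 mm above the rim.
- gaps (a point): Point on the canister's axis at the gaps' floor, 9.2 mm below the rim. Turned counter-clockwise (90 degrees at most) lugs on a stop slip 4 mm down to a ridge's low end; lugs on a ridge climb it, then drop into the gaps: the flange is then about 3 mm above the rim. From there they turn at most 14 degrees further before a rigid stop. Turned clockwise on top of the ridges, they jam on the stops.
- canister: The aluminium canister, 96 mm in diameter, with its thread and its dark wooden fixture 130 mm square, all fixed; origin at the centre of the fixture's underside. Clockwise from the gaps the plug sinks 4 mm per 57 degrees under the ridges; after 30 to 50 degrees the flange is on the rim; 12 degrees later the lugs meet a hard stop. Plug on canister: under 30 N in all, so under 0.6 N m at a stop.
- plug: The whole screw plug, loose; origin at the centre of its nose's underside, 39.9 mm below the knob's centre; z up its axis.
- tray: Green open tray, fixed, 120 x 300 mm, 16 mm high, floor and walls 5 mm thick; long side along its own y; origin at the centre of its underside. It holds the plug, a brass ring and a wooden bung in a row 90 mm apart, in any order.
- ring_gauge: Brass ring, 46 mm outside, 30 mm bore, 16 mm high, loose in the tray; origin at the centre of its underside. Leave it.
- bung: Light wooden bung, 40 mm in diameter, 34 mm high, loose in the tray; origin at the centre of its underside. Leave it.
- tankard: Aluminium tankard with a handle, 80 mm in diameter, 100 mm high, loose; origin at the centre of its underside. Leave it.
- beaker: Steel beaker, 72 mm in diameter, 85 mm high, loose; origin at the centre of its underside. Leave it.
- oil_jar: Amber jar with a black cap, 60 mm in diameter, 90 mm high, loose; origin at the centre of its underside. Leave it.
- hammer: Hammer lying flat, loose. Leave it.
- wrench: Wrench lying flat, loose. Leave it.
Not all that is in view belongs to the job. What is meant by the plug is not blue or turquoise, and is the larger of those in its own colour.

How it is judged:
By the outcome, as a careful person would: the job done as asked, in the order asked, and still so for the second after the job is handed in, with the robot touching nothing.
It also fails if it takes over 72 s, if anything falls off the work surface, if the arm or the gripper's body presses on something with over 40 N, if the wrist force passes 120 N, or if a joint passes its speed limit or range.

### The arm

A 7-joint arm with a two-finger parallel gripper is mounted at the origin on the work surface. World frame = base frame: x ahead of the robot, y to its left, z up, the work surface at z = 0. Lengths are in m, angles in degrees, forces in N, time in s.
With the tool pointing down it reaches from about 0.425 to 0.95 m from the base axis. Payload 4.7 kg.
Tool frame: the origin (TCP) lies midway between the tips of the shut fingers; the grasp point (between the pads) lies 19 mm behind it (arm.grip_point_offset is the distance from the TCP to the grasp point, in m); z points along the fingers, y is the line along which they close (so a half turn about z gives the same grasp; the last joint's range is limited). The gripper opens to 87 mm and grips with 3 to 60 N. Pads are 19 mm wide; open, the fingers measure 117 mm over their backs; the gripper's body (75 mm by 190 mm) begins 51 mm behind the grasp point.
Start: joints at [74.089, 26.849, -2.785, 87.806, 1.381, 65.374, -4.715], TCP at [0.166, -0.654, 0.223] pointing down, gripper open.
Joint ranges: [-148.3, 148.3], [-19.14, 114.17], [-79.39, 73.82], [5.75, 140.21], [-59.74, 239.74], [12.07, 113.84], [-152.46, 152.46]. Speed limits (degrees/s): [147.25, 147.25, 180, 180, 180, 180, 180].

### API

Orientations are given as [roll, pitch, yaw] about the fixed x, y, z axes, in that order (R = Rz(yaw) Ry(pitch) Rx(roll)).
In Python, from plant import arm gives the robot as it stands.
- The arm moves only by the tool carry_out, never from a script. Its argument "plan" is a list of rows, each an object of numbers: "grip": the closure, from -1 (fully open) to 1 (shut); "dx", "dy", "dz": the shift along the world's x, y, z in cm; "ax", "ay", "az": the turn, a rotation vector about the world's x, y, z in rad. A call has 1 to 5 rows; each row is the pose to reach, as a shift and turn from the pose commanded when the call began; what a row does not reach only later rows make up. A row lasts 1/8 s, in which the tool goes at most 62.5 mm and 10.7 degrees, less where a joint would pass 70% of its speed; a pose out of reach is approached as far as the arm can. A call with a gripper value outside its range is refused whole. The fingers move at their own pace and stop on an object; "grip_force" is the grip in N (left out, the last holds). Time passes only in rows, so rows that repeat a pose let the fingers close. It gives the time, the measured TCP pose, the force, the opening and the grip force at its end, in the units of the state.
- arm.get_state(): the state, without advancing time (a new reading comes with each control period).
- arm.get_image(name): name is "side" or "top" or "wrist"; returns the picture (384x512x3 uint8, blue, green, red); there is no depth.
- arm.camera_params(name): a dict with "intrinsics" (3x3 intrinsics, pixels), "T" (4x4, takes a point from camera to world coordinates). Camera axes: x right, y down, z forward; pixel columns grow to the right and rows downward; lengths in m; the calibration is good to about 2 mm. The wrist camera is an equidistant fisheye: a pixel r from the principal point sees the ray r / f radians off the axis. A picture is of the moment at which its call begins: read the wrist's pose just before it. camera_params takes no time and is no camera call; for the wrist camera it gives the pose at the moment of the call.
- arm.hand_in(): hands the job in; it is judged then, once.
The state is a dict: "t": time; "joints": joint angles; "qvel": joint speeds; "joint_efforts": joint torques, N m; "ee_pos": TCP position; "tool_rot": TCP orientation; "wrist_force": force on the tool from outside, world axes, zero at the start; "torque": the same for the moment, N m; "gripper_width": opening from 0.0 (shut) to 1.0 (fully open); "gripper_force": force on a finger pad.
Only numpy, scipy, OpenCV 4.12 (cv2) and the standard library are available. Lean on these libraries where they do the work, as an engineer would, in place of code of your own. Each camera call takes 0.05 s, during which the arm holds its last target. There are 200 camera calls.

## Working session

There is one attempt and no reset: what is moved stays moved. The work goes in short steps, Python scripts to look and compute and a tool call to move; the robot and the scene stay as the last step left them, time stands still between calls to the robot, and variables do not carry over. Pictures are saved under pics/ and viewed, at most 10 in all, crops included, and the job is handed in when it is done.

Besides the shell and the picture viewer there is one more tool, called after "Emit:" by a JSON object that holds its "method" and its "body". carry_out: Moves the arm, as the interface text tells. Its arguments: {"type":"object","properties":{"plan":{"type":"array"},"grip_force":{"type":"number"}},"required":["plan"]}

```bash
ls; mkdir -p pics; python3 - <<'E'
from plant import arm
import cv2,numpy as np
s=arm.get_state();print({k:np.round(v,3) for k,v in s.items()})
print(arm.grip_point_offset)
a=arm.get_image("side");b=arm.get_image("top")
cv2.imwrite("pics/side0.png",a);cv2.imwrite("pics/top0.png",b)
cv2.imwrite("pics/both.png",np.vstack([cv2.resize(a,(400,300)),cv2.resize(b,(400,300))]))
for n in("side","top","wrist"):
  p=arm.camera_params(n);print(n,np.round(p["intrinsics"],2).tolist(),np.round(p["T"],4).tolist())
E
```

```text
pics
{'t': np.float64(0.0), 'joints': array([74.09 , 26.897, -2.784, 87.875,  1.382, 65.374, -4.714]), 'qvel': array([-0.096,  0.04 , -0.01 , -0.077, -0.025,  0.006,  0.058]), 'joint_efforts': array([ 0.0000e+00, -5.0797e+01, -8.1000e-02, -2.3615e+01, -6.1000e-02,
        3.8000e-02,  0.0000e+00]), 'ee_pos': array([ 0.166, -0.654,  0.221]), 'tool_rot': array([-1.79887e+02,  5.00000e-03,  1.42570e+01]), 'wrist_force': array([-0.023,  0.746, -0.138]), 'torque': array([0.021, 0.03 , 0.021]), 'gripper_force': np.float64(0.0), 'gripper_width': np.float64(1.002)}
0.0187
side [[450.56, 0.0, 245.54], [0.0, 450.56, 195.4], [0.0, 0.0, 1.0]] [[0.9972, -0.032, 0.0676, 0.4537], [-0.074, -0.5541, 0.8292, -0.9048], [0.0109, -0.8318, -0.5549, 0.7677], [0.0, 0.0, 0.0, 1.0]]
top [[434.8, 0.0, 253.97], [0.0, 434.8, 193.89], [0.0, 0.0, 1.0]] [[-0.0223, -0.9931, 0.1149, 0.3731], [-0.9995, 0.0245, 0.0174, 0.0345], [-0.0201, -0.1145, -0.9932, 1.2798], [0.0, 0.0, 0.0, 1.0]]
wrist [[297.32, 0.0, 255.2], [0.0, 297.32, 189.86], [0.0, 0.0, 1.0]] [[0.2448, -0.9397, -0.2387, 0.2303], [-0.9696, -0.2378, -0.0583, -0.6382], [-0.002, 0.2457, -0.9693, 0.3834], [0.0, 0.0, 0.0, 1.0]]
```

View pics/top0.png

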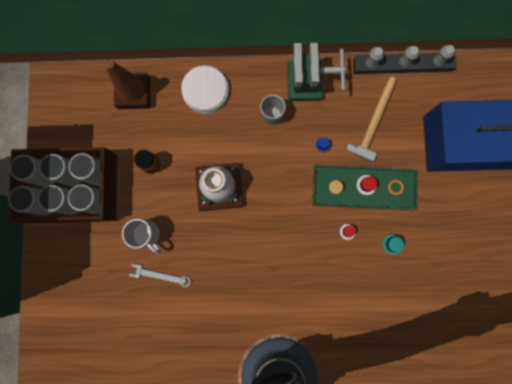

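View pics/side0.png

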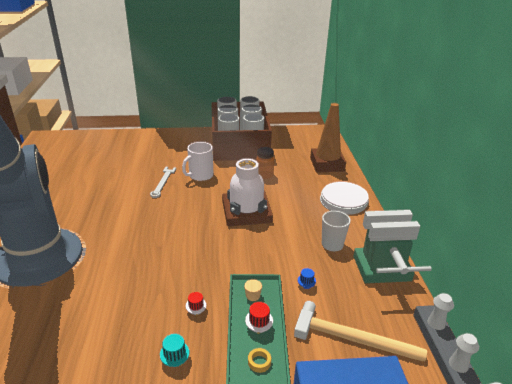

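The top view shows the tray at (365,187). Red knob candidates are (368,184), in the tray with the larger flange, and (348,232), which is smaller and on the bench. The other two are blue (323,144) and turquoise (394,243), so they are excluded. The one in the tray fits because it is red, the larger red one, and in the tray. The canister neck is at (217,181). I'll confirm with an enlarged crop and measure.

```bash
cat > h.py <<'E'
from plant import arm
import cv2,numpy as np
def ray(n,uv,p=None):
    p=p or arm.camera_params(n);K=np.array(p["intrinsics"]);T=np.array(p["T"])
    d=np.array([(uv[0]-K[0,2])/K[0,0],(uv[1]-K[1,2])/K[1,1],1.])
    if n=="wrist":
        r=np.hypot(d[0],d[1]);d=np.array([d[0]/r*np.sin(r),d[1]/r*np.sin(r),np.cos(r)]) if r>1e-9 else d
    return T[:3,3],T[:3,:3]@d
def onplane(n,uv,z,p=None):
    o,d=ray(n,uv,p);return o+d*(z-o[2])/d[2]
def tri(r1,r2):
    A=np.c_[r1[1],-r2[1]];t=np.linalg.lstsq(A,r2[0]-r1[0],rcond=None)[0]
    a=r1[0]+r1[1]*t[0];b=r2[0]+r2[1]*t[1];return (a+b)/2,np.linalg.norm(a-b)
def proj(n,X,p=None):
    p=p or arm.camera_params(n);K=np.array(p["intrinsics"]);T=np.array(p["T"])
    c=T[:3,:3].T@(np.array(X)-T[:3,3])
    if n=="wrist":
        th=np.arctan2(np.hypot(c[0],c[1]),c[2]);k=th/np.hypot(c[0],c[1]);c=np.array([c[0]*k,c[1]*k,1])
    c=K@(c/c[2]);return c[:2]
def red(img):
    h=cv2.cvtColor(img,cv2.COLOR_BGR2HSV)
    m=(((h[...,0]<6)|(h[...,0]>172))&(h[...,1]>190)&(h[...,2]>80)).astype(np.uint8)
    cs,_=cv2.findContours(m,cv2.RETR_EXTERNAL,cv2.CHAIN_APPROX_NONE)
    out=[]
    for c in sorted(cs,key=cv2.contourArea,reverse=True)[:4]:
        M=cv2.moments(c)
        if M["m00"]>15: out.append((M["m10"]/M["m00"],M["m01"]/M["m00"],M["m00"],cv2.boundingRect(c)))
    return out
E
python3 - <<'E'
from h import *
a=cv2.imread("pics/side0.png");b=cv2.imread("pics/top0.png")
ra,rb=red(a),red(b);print(ra);print(rb)
for i in range(2):
    print(tri(ray("side",ra[i][:2]),ray("top",rb[i][:2])), onplane("top",rb[i][:2],.055))
print("mouth top",onplane("top",(217,181),.16),"side",onplane("side",(247,163),.16))
c=lambda im,x,y,w:cv2.resize(im[y:y+w*3//4,x:x+w],(400,300),interpolation=cv2.INTER_CUBIC)
cv2.imwrite("pics/c1.png",np.vstack([np.hstack([c(b,300,140,128),c(a,180,260,128)]),np.hstack([c(b,187,156,64),c(a,213,148,64)])]))
E
```

```text
[(259.1275121275121, 310.43381843381843, 240.5, (250, 302, 20, 25)), (194.9310829817159, 297.43037974683546, 118.5, (188, 292, 15, 15))]
[(368.81954887218046, 183.43984962406014, 133.0, (362, 177, 15, 14)), (348.4843304843305, 231.08262108262107, 58.5, (344, 227, 10, 9))]
(array([ 0.5365423 , -0.26920679,  0.05654413]), np.float64(0.0003864636029585934)) [ 0.53655344 -0.26958684  0.055     ]
(array([ 0.40363481, -0.20893195,  0.04012937]), np.float64(0.0007361714979911571)) [ 0.40363107 -0.20598241  0.055     ]
mouth top [0.53885109 0.14970581 0.16      ] side [0.54353823 0.1616685  0.16      ]
```

View pics/c1.png

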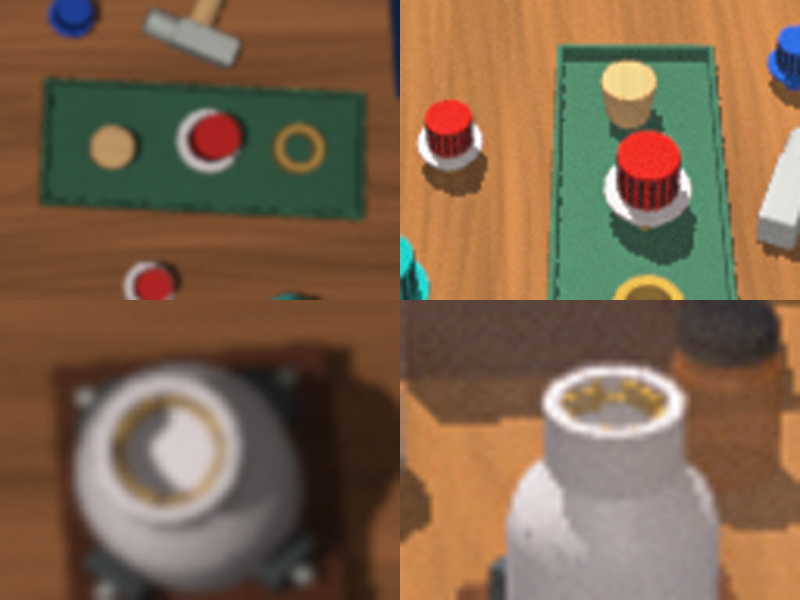

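The crop confirms it: the large red knob on the white flange stands between the bung and the ring in the tray. The knob centre is about (0.536, -0.269). The canister rim is centred near top pixel (213.9,179.5) and side pixel (247,164).

Emit:
{"method": "carry_out", "body": {"plan": [{"dx":2,"dy":2,"dz":0,"az":0.1,"grip":-1},{"dx":6,"dy":6,"dz":0,"az":0.24,"grip":-1},{"dx":10,"dy":10,"dz":0,"az":0.38,"grip":-1},{"dx":14,"dy":14,"dz":0,"az":0.52,"grip":-1},{"dx":18,"dy":18,"dz":0,"az":0.66,"grip":-1}]}}

```text
invalid input at $.plan[0]: expected keys grip, dx, dy, dz, ax, ay, az
```

Emit:
{"method": "carry_out", "body": {"plan": [{"dx":4,"dy":4,"dz":0,"az":0.14,"grip":-1},{"dx":8,"dy":8,"dz":0,"az":0.28,"grip":-1},{"dx":12,"dy":12,"dz":-1,"az":0.42,"grip":-1},{"dx":16,"dy":16,"dz":-3,"az":0.56,"grip":-1},{"dx":19,"dy":20.5,"dz":-5,"az":0.66,"grip":-1}]}}

```text
invalid input at $.plan[0]: expected keys grip, dx, dy, dz, ax, ay, az
```

Emit:
{"method": "carry_out", "body": {"plan": [{"dx":0,"dy":0,"dz":-1,"grip":-1},{"dx":0,"dy":0,"dz":-1,"grip":-1}]}}

```text
invalid input at $.plan[0]: expected keys grip, dx, dy, dz, ax, ay, az
```

```bash
python3 - <<'E'
from h import *
s=arm.get_state();print({k:np.round(s[k],3).tolist() for k in("t","joints","ee_pos","tool_rot","wrist_force")})
p=arm.camera_params("wrist");w=arm.get_image("wrist");cv2.imwrite("pics/w1.png",w)
t=arm.get_image("top");cv2.imwrite("pics/t1.png",t)
for r in red(w): print(r,onplane("wrist",r[:2],.0609,p))
print(proj("wrist",[.5365,-.2692,.0609],p))
print("mouth",onplane("top",(213.9,179.5),.16),onplane("side",(247.2,164),.16), tri(ray("top",(213.9,179.5)),ray("side",(247.2,164))))
E
```

```text
{'t': 0.1, 'joints': [74.09, 26.893, -2.786, 87.866, 1.382, 65.375, -4.716], 'ee_pos': [0.166, -0.654, 0.222], 'tool_rot': [-179.899, 0.004, 14.257], 'wrist_force': [-0.182, 0.843, -0.353]}
[  69.61335542 -109.25154644]
mouth [0.5430068  0.15775342 0.16      ] [0.54365983 0.15617235 0.16      ] (array([0.54348657, 0.15787192, 0.15897785]), np.float64(0.0006420383645353688))
```

View pics/w1.png

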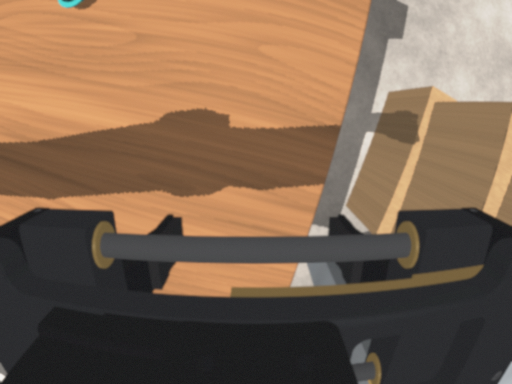

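All seven keys are required, so the arm is still at the start. The wrist picture shows the bench edge and the gripper fingers at (105,245) and (410,245). The mouth is at (0.543, 0.157), z≈0.159, which agrees with the given 160 mm.

Emit:
{"method": "carry_out", "body": {"plan": [{"dx":2,"dy":2,"dz":0,"ax":0,"ay":0,"az":0.1,"grip":-1},{"dx":6,"dy":6,"dz":0,"ax":0,"ay":0,"az":0.24,"grip":-1},{"dx":10,"dy":10,"dz":0,"ax":0,"ay":0,"az":0.38,"grip":-1},{"dx":14,"dy":14,"dz":0,"ax":0,"ay":0,"az":0.52,"grip":-1},{"dx":18,"dy":18,"dz":0,"ax":0,"ay":0,"az":0.66,"grip":-1}]}}

```text
t: 0.82
ee_pos: [0.3473, -0.4728, 0.2226]
tool_rot: [180.0, 0.0, 52.3]
wrist_force: [-0.5, 0.0, -0.7]
gripper_width: 1.005
gripper_force: 0.0
```

Emit:
{"method": "carry_out", "body": {"plan": [{"dx":4,"dy":4,"dz":0,"ax":0,"ay":0,"az":0.14,"grip":-1},{"dx":8,"dy":8,"dz":0,"ax":0,"ay":0,"az":0.28,"grip":-1},{"dx":12,"dy":12,"dz":-1,"ax":0,"ay":0,"az":0.42,"grip":-1},{"dx":16,"dy":16,"dz":-3,"ax":0,"ay":0,"az":0.56,"grip":-1},{"dx":19,"dy":20.5,"dz":-5,"ax":0,"ay":0,"az":0.66,"grip":-1}]}}

```text
t: 1.45
ee_pos: [0.5377, -0.2681, 0.1721]
tool_rot: [179.9, 0.0, 90.1]
wrist_force: [0.8, -0.3, -0.2]
gripper_width: 1.004
gripper_force: 0.0
```

Emit:
{"method": "carry_out", "body": {"plan": [{"dx":0,"dy":0,"dz":-1,"ax":0,"ay":0,"az":0,"grip":-1},{"dx":0,"dy":0,"dz":-1,"ax":0,"ay":0,"az":0,"grip":-1}]}}

```text
t: 1.7
ee_pos: [0.5353, -0.2696, 0.1615]
tool_rot: [-179.9, -0.0, 89.9]
wrist_force: [-0.2, -0.4, 0.1]
gripper_width: 0.998
gripper_force: 0.0
```

```bash
python3 - <<'E'
from h import *
s=arm.get_state();print({k:np.round(s[k],3).tolist() for k in("t","joints","ee_pos","tool_rot","wrist_force")})
p=arm.camera_params("wrist");w=arm.get_image("wrist");cv2.imwrite("pics/w2.png",w)
for r in red(w): print(r,onplane("wrist",r[:2],.055,p))
print(proj("wrist",[.5365,-.2692,.0609],p))
E
```

```text
{'t': 1.7, 'joints': [42.96, 25.747, -27.045, 101.003, 13.709, 56.651, 10.46], 'ee_pos': [0.535, -0.27, 0.162], 'tool_rot': [-179.866, -0.016, 89.859], 'wrist_force': [-0.185, -0.449, 0.142]}
[257.55882608 189.11695786]
```

View pics/w2.png

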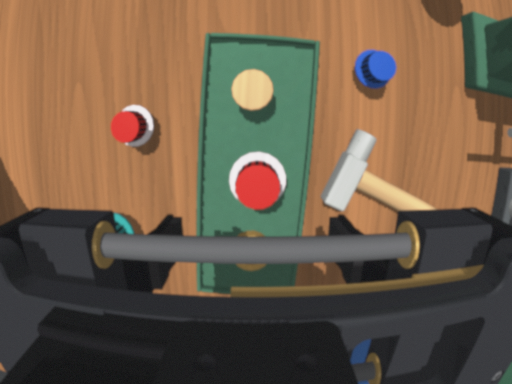

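The wrist view shows the large red knob at (259,186), midway between the bung (252,90) and the ring (252,250). My predicted pixel was (257.6,189).

```bash
python3 - <<'E'
from h import *
p=arm.camera_params("wrist");w=cv2.imread("pics/w2.png")
m=((w[...,2].astype(int)>2.2*w[...,1])&(w[...,2]>110)&(w[...,2].astype(int)>2.2*w[...,0])).astype(np.uint8)
m[205:]=m[205:]
cs,_=cv2.findContours(m,cv2.RETR_EXTERNAL,cv2.CHAIN_APPROX_NONE)
for c in cs:
    if cv2.contourArea(c)>300:
        (x,y),r=cv2.minEnclosingCircle(c);M=cv2.moments(c);u=(M["m10"]/M["m00"],M["m01"]/M["m00"])
        print(u,(x,y),r,onplane("wrist",u,.0609,p),onplane("wrist",(x,y),.0609,p))
E
```

```text
(257.3976009684164, 185.96445471552767) (257.5, 185.5) 23.420175552368164 [ 0.53658701 -0.26756952  0.0609    ] [ 0.53668189 -0.2671354   0.0609    ]
(124.9423315933383, 126.38130748197861) (125.0, 126.0) 15.811488151550293 [ 0.41271751 -0.20910646  0.0609    ] [ 0.41279815 -0.20875022  0.0609    ]
```

Emit:
{"method": "carry_out", "body": {"plan": [{"dx":0.05,"dy":0.15,"dz":-3,"ax":0,"ay":0,"az":0,"grip":-1},{"dx":0.05,"dy":0.15,"dz":-6,"ax":0,"ay":0,"az":0,"grip":-1},{"dx":0.05,"dy":0.15,"dz":-9,"ax":0,"ay":0,"az":0,"grip":-1},{"dx":0.05,"dy":0.15,"dz":-11.5,"ax":0,"ay":0,"az":0,"grip":-1},{"dx":0.05,"dy":0.15,"dz":-12.8,"ax":0,"ay":0,"az":0,"grip":-1}]}}

```text
t: 2.38
ee_pos: [0.5357, -0.2697, 0.0339]
tool_rot: [-179.9, 0.0, 89.7]
wrist_force: [0.0, -0.8, 0.7]
gripper_width: 1.001
gripper_force: 0.0
```

Emit:
{"method": "carry_out", "body": {"plan": [{"dx":0,"dy":0,"dz":0,"ax":0,"ay":0,"az":0,"grip":0},{"dx":0,"dy":0,"dz":0,"ax":0,"ay":0,"az":0,"grip":1},{"dx":0,"dy":0,"dz":0,"ax":0,"ay":0,"az":0,"grip":1},{"dx":0,"dy":0,"dz":0,"ax":0,"ay":0,"az":0,"grip":1},{"dx":0,"dy":0,"dz":0,"ax":0,"ay":0,"az":0,"grip":1}], "grip_force": 20}}

```text
t: 3.0
ee_pos: [0.5369, -0.2678, 0.0349]
tool_rot: [180.0, 0.0, 89.9]
wrist_force: [-0.4, -1.3, 0.3]
gripper_width: 0.518
gripper_force: 0.0
```

Emit:
{"method": "carry_out", "body": {"plan": [{"dx":0,"dy":0,"dz":0,"ax":0,"ay":0,"az":0,"grip":1},{"dx":0,"dy":0,"dz":0,"ax":0,"ay":0,"az":0,"grip":1}]}}

```text
t: 3.25
ee_pos: [0.5369, -0.2678, 0.0348]
tool_rot: [180.0, 0.0, 89.9]
wrist_force: [-0.4, 1.0, 1.8]
gripper_width: 0.478
gripper_force: 20.0
```

Emit:
{"method": "carry_out", "body": {"plan": [{"dx":0,"dy":0,"dz":2,"ax":0,"ay":0,"az":0,"grip":1},{"dx":0,"dy":0,"dz":6,"ax":0,"ay":0,"az":0,"grip":1},{"dx":0,"dy":0,"dz":11,"ax":0,"ay":0,"az":0,"grip":1},{"dx":0,"dy":0,"dz":16,"ax":0,"ay":0,"az":0,"grip":1},{"dx":0,"dy":2,"dz":20,"ax":0,"ay":0,"az":0,"grip":1}]}}

```text
t: 3.88
ee_pos: [0.5366, -0.2493, 0.2377]
tool_rot: [179.9, 0.1, 89.7]
wrist_force: [0.5, -0.2, -1.9]
gripper_width: 0.479
gripper_force: 20.0
```

Emit:
{"method": "carry_out", "body": {"plan": [{"dx":0,"dy":4,"dz":1,"ax":0,"ay":0,"az":0,"grip":1},{"dx":0,"dy":8.5,"dz":1,"ax":0,"ay":0,"az":0,"grip":1},{"dx":0,"dy":13,"dz":1,"ax":0,"ay":0,"az":0,"grip":1},{"dx":0,"dy":17.5,"dz":1,"ax":0,"ay":0,"az":0,"grip":1},{"dx":0,"dy":22,"dz":1,"ax":0,"ay":0,"az":0,"grip":1}]}}

```text
t: 4.5
ee_pos: [0.5363, -0.0262, 0.2456]
tool_rot: [180.0, 0.0, 89.9]
wrist_force: [0.3, 0.6, -1.8]
gripper_width: 0.477
gripper_force: 20.0
```

Emit:
{"method": "carry_out", "body": {"plan": [{"dx":0.1,"dy":4.5,"dz":0,"ax":0,"ay":0,"az":0,"grip":1},{"dx":0.3,"dy":9,"dz":0,"ax":0,"ay":0,"az":0,"grip":1},{"dx":0.5,"dy":13.5,"dz":0,"ax":0,"ay":0,"az":0,"grip":1},{"dx":0.6,"dy":17,"dz":0,"ax":0,"ay":0,"az":0,"grip":1},{"dx":0.65,"dy":18.4,"dz":0,"ax":0,"ay":0,"az":0,"grip":1}]}}

```text
t: 5.12
ee_pos: [0.5425, 0.1588, 0.2455]
tool_rot: [180.0, -0.0, 90.1]
wrist_force: [0.3, -0.7, -1.7]
gripper_width: 0.476
gripper_force: 20.0
```

Emit:
{"method": "carry_out", "body": {"plan": [{"dx":0,"dy":0,"dz":0,"ax":0,"ay":0,"az":0,"grip":1},{"dx":0,"dy":0,"dz":0,"ax":0,"ay":0,"az":0,"grip":1}]}}

```text
t: 5.38
ee_pos: [0.5435, 0.1541, 0.2445]
tool_rot: [-180.0, 0.1, 89.7]
wrist_force: [-0.2, -0.2, -1.8]
gripper_width: 0.479
gripper_force: 20.0
```

```bash
python3 - <<'E'
from h import *
s=arm.get_state();print({k:np.round(s[k],3).tolist() for k in("t","joints","ee_pos","tool_rot","wrist_force","torque")})
p=arm.camera_params("wrist");w=arm.get_image("wrist");a=arm.get_image("side")
cv2.imwrite("pics/w3.png",w);cv2.imwrite("pics/s3.png",a)
e=s["ee_pos"]
print("rim",proj("wrist",[.5433,.157,.16],p),"flange",proj("wrist",e-[0,0,.0099],p),proj("side",[.5433,.157,.16]),proj("side",e-[0,0,.0298]))
x,y=220,90
c=cv2.resize(a[y:y+112,x-30:x+120],(600,448),interpolation=cv2.INTER_CUBIC)
cv2.imwrite("pics/c3.png",np.vstack([c[:300],cv2.resize(w[60:210,100:400],(600,300))]))
E
```

```text
{'t': 5.375, 'joints': [9.977, 19.685, -38.318, 99.894, 13.395, 65.088, -32.681], 'ee_pos': [0.544, 0.154, 0.244], 'tool_rot': [-179.988, 0.088, 89.734], 'wrist_force': [-0.175, -0.212, -1.791], 'torque': [-0.033, -0.113, 0.034]}
rim [255.75092092 190.64516008] flange [256.34833013 225.41249949] [247.04441773 163.85237105] [247.47246109 146.39470319]
```

View pics/c3.png

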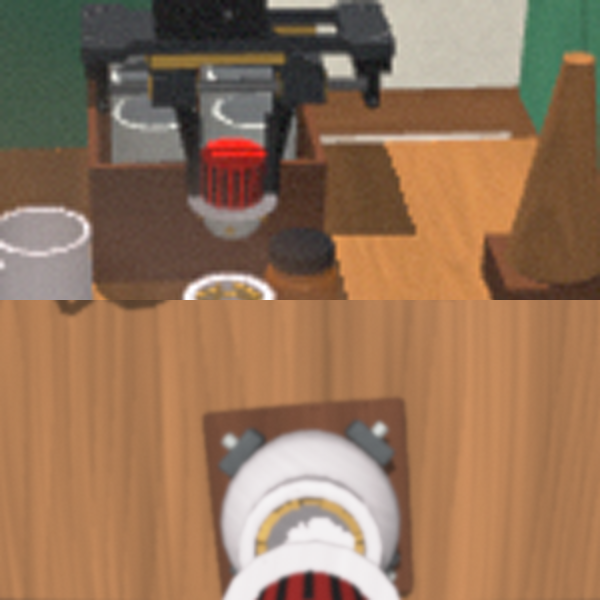

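The side crop shows the plug held upright above the mouth. In the wrist crop the rim's upper arc is visible at about (255,148) in the full picture, partly hidden by the flange. I'll fit the rim circle on its plane.

```bash
cat > rim.py <<'E'
from h import *
from scipy.optimize import least_squares
def fit(w,p,e,name):
    # brass ring inner/outer: use brass pixels mapped to rim-depth plane; and rim outer edge along radial scan
    g=cv2.GaussianBlur(w,(0,0),.8);h=cv2.cvtColor(g,cv2.COLOR_BGR2HSV).astype(int)
    c0=np.array([.5433,.157])
    for it in range(3):
        P=[]
        for a in np.radians(np.arange(20,161,3)):
            rs=np.arange(.019,.0285,.0002)
            v=[]
            for r in rs:
                u=proj("wrist",[c0[0]+r*np.cos(a),c0[1]+r*np.sin(a),.16],p)
                v.append(cv2.getRectSubPix(cv2.cvtColor(h[...,1].astype(np.uint8),cv2.COLOR_GRAY2BGR),(1,1),tuple(map(float,u)))[0,0,0])
            d=np.diff(np.array(v,float));i=d.argmin()
            if d[i]<-3:P.append([c0[0]+rs[i]*np.cos(a),c0[1]+rs[i]*np.sin(a)])
        P=np.array(P)
        f=least_squares(lambda q:np.hypot(P[:,0]-q[0],P[:,1]-q[1])-.024,c0,loss="soft_l1",f_scale=.0005)
        c0=f.x
    print(name,"centre",c0,"n",len(P),"resid",np.abs(f.fun).mean());return c0
E
python3 - <<'E'
from rim import *
p=arm.camera_params("wrist");w=cv2.imread("pics/w3.png")
s=arm.get_state();print(s["ee_pos"],s["t"])
fit(w,p,None,"w3")
b=cv2.imread("pics/top0.png")
# top view: brass blob + white rim
for n,f in(("top","top0"),("side","side0")):
    im=cv2.imread(f"pics/{f}.png");h=cv2.cvtColor(im,cv2.COLOR_BGR2HSV).astype(int)
    u=proj(n,[.5433,.157,.16]);m=(h[...,1]>70)&(h[...,0]>12)&(h[...,0]<30)
    yy,xx=np.nonzero(m);k=np.hypot(xx-u[0],yy-u[1])<(9 if n=="top" else 8.5)
    (x,y),ax,an=cv2.fitEllipse(cv2.convexHull(np.c_[xx[k],yy[k]].astype(np.int32)))
    print(n,(x,y),ax,onplane(n,(x,y),.158))
E
```

```text
[0.54354995 0.15425307 0.24447334] 5.475
w3 centre [0.54229442 0.16046109] n 47 resid 0.00027962893521036924
top (213.5655059814453, 179.50650024414062) (16.65138816833496, 16.993751525878906) [0.54331526 0.15884909 0.158     ]
side (246.8690643310547, 164.21580505371094) (7.218667507171631, 16.175241470336914) [0.54296526 0.15853539 0.158     ]
```

Both camera systems agree on the mouth-to-plug displacement: dy 0.428 (from 0.4279 and 0.4280) and dx about 0.006. I'll align the measured TCP to (0.5429, 0.1602) and descend partway.

Emit:
{"method": "carry_out", "body": {"plan": [{"dx":-0.06,"dy":0.6,"dz":0,"ax":0,"ay":0,"az":0,"grip":1},{"dx":-0.06,"dy":0.6,"dz":-1,"ax":0,"ay":0,"az":0,"grip":1},{"dx":-0.06,"dy":0.6,"dz":-2.5,"ax":0,"ay":0,"az":0,"grip":1},{"dx":-0.06,"dy":0.6,"dz":-4,"ax":0,"ay":0,"az":0,"grip":1},{"dx":-0.06,"dy":0.6,"dz":-4.4,"ax":0,"ay":0,"az":0,"grip":1}]}}

```text
t: 6.1
ee_pos: [0.5417, 0.1617, 0.1986]
tool_rot: [-179.8, 0.0, 89.9]
wrist_force: [-0.1, 0.5, -0.9]
gripper_width: 0.478
gripper_force: 20.0
```

Emit:
{"method": "carry_out", "body": {"plan": [{"dx":0,"dy":0,"dz":0,"ax":0,"ay":0,"az":0,"grip":1},{"dx":0,"dy":0,"dz":0,"ax":0,"ay":0,"az":0,"grip":1},{"dx":0,"dy":0,"dz":0,"ax":0,"ay":0,"az":0,"grip":1}]}}

```text
t: 6.48
ee_pos: [0.543, 0.1625, 0.2011]
tool_rot: [179.9, -0.0, 89.9]
wrist_force: [0.1, 0.9, -0.3]
gripper_width: 0.481
gripper_force: 20.0
```

```bash
python3 - <<'E'
from h import *
s=arm.get_state();print({k:np.round(s[k],4).tolist() for k in("t","joints","ee_pos","tool_rot","wrist_force","torque")})
a=arm.get_image("side");b=arm.get_image("top");w=arm.get_image("wrist")
cv2.imwrite("pics/s4.png",a);cv2.imwrite("pics/w4.png",w)
c=cv2.resize(a[115:190,197:297],(400,300),interpolation=cv2.INTER_CUBIC)
d=cv2.resize(w[100:250,155:355],(400,300),interpolation=cv2.INTER_CUBIC)
cv2.imwrite("pics/c4.png",np.hstack([c,d]))
E
```

```text
{'t': 6.475, 'joints': [8.3931, 22.225, -37.7312, 102.7082, 15.4814, 60.2366, -35.1483], 'ee_pos': [0.543, 0.1625, 0.2011], 'tool_rot': [179.9351, -0.0174, 89.8847], 'wrist_force': [0.055, 0.8726, -0.3238], 'torque': [0.0008, -0.0955, 0.0381]}
```

View pics/c4.png

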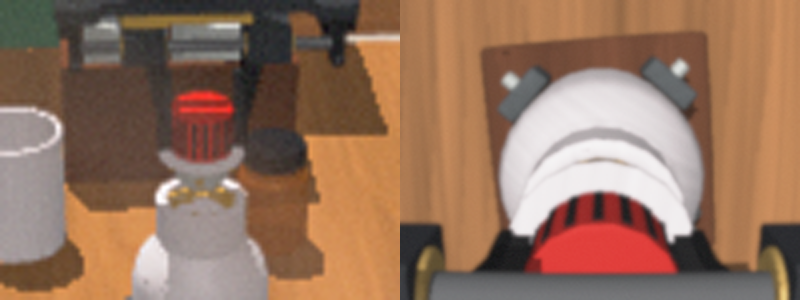

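The side crop shows the nose just above the rim and centred left to right. The wrist crop shows the flange in front of the rim, also symmetric. Next I check settling and whether y is consistent.

Emit:
{"method": "carry_out", "body": {"plan": [{"dx":0,"dy":0,"dz":0,"ax":0,"ay":0,"az":0,"grip":1},{"dx":0,"dy":0,"dz":0,"ax":0,"ay":0,"az":0,"grip":1},{"dx":0,"dy":0,"dz":0,"ax":0,"ay":0,"az":0,"grip":1}]}}

```text
t: 7.0
ee_pos: [0.5427, 0.1623, 0.2006]
tool_rot: [180.0, -0.0, 89.9]
wrist_force: [-1.5, -0.7, -1.7]
gripper_width: 0.482
gripper_force: 20.0
```

```bash
python3 - <<'E'
from h import *
for i in range(3):
    s=arm.get_state();p=arm.camera_params("wrist");w=arm.get_image("wrist");print(s["t"],s["ee_pos"].round(4),np.array(p["T"])[:3,3].round(4))
cv2.imwrite("pics/w5.png",w);a=arm.get_image("side");t=arm.get_image("top");cv2.imwrite("pics/s5.png",a);cv2.imwrite("pics/t5.png",t)
# knob axis from fixed views: red blob
for n,im in(("side",a),("top",t)):
    for r in red(im)[:3]: print(n,r)
# flange-rim outer profile in wrist: upper edge along centre column
col=w[95:200,255].astype(int);print([(95+i,*c) for i,c in enumerate(col) if i%2==0])
for z,r,nm in((.16,.031,"rim far edge"),(.16,.024,"rim inner far"),(s["ee_pos"][2]-.0059,.029,"flange far")):
    print(nm,proj("wrist",[s["ee_pos"][0],.1602+r,z],p),proj("wrist",[s["ee_pos"][0],s["ee_pos"][1]+r,z],p))
E
```

```text
7.0 [0.5427 0.1623 0.2006] [0.5421 0.2285 0.3624]
7.05 [0.5427 0.1623 0.2006] [0.5421 0.2285 0.3624]
7.1 [0.5426 0.1623 0.2005] [0.5421 0.2285 0.3624]
side (195.01005747126436, 297.32471264367814, 116.0, (188, 292, 15, 17))
top (348.5, 231.1823899371069, 53.0, (344, 227, 10, 9))
[(95, np.int64(83), np.int64(124), np.int64(174)), (97, np.int64(85), np.int64(125), np.int64(176)), (99, np.int64(84), np.int64(123), np.int64(175)), (101, np.int64(83), np.int64(122), np.int64(175)), (103, np.int64(84), np.int64(124), np.int64(175)), (105, np.int64(83), np.int64(122), np.int64(174)), (107, np.int64(83), np.int64(123), np.int64(174)), (109, np.int64(83), np.int64(122), np.int64(175)), (111, np.int64(83), np.int64(122), np.int64(174)), (113, np.int64(84), np.int64(124), np.int64(175)), (115, np.int64(83), np.int64(124), np.int64(175)), (117, np.int64(79), np.int64(114), np.int64(163)), (119, np.int64(62), np.int64(85), np.int64(127)), (121, np.int64(62), np.int64(82), np.int64(125)), (123, np.int64(62), np.int64(81), np.int64(125)), (125, np.int64(62), np.int64(83), np.int64(126)), (127, np.i
[... 1404 characters left out ...]
0), np.int64(219), np.int64(225)), (183, np.int64(238), np.int64(237), np.int64(240)), (185, np.int64(238), np.int64(237), np.int64(240)), (187, np.int64(238), np.int64(237), np.int64(240)), (189, np.int64(238), np.int64(236), np.int64(240)), (191, np.int64(238), np.int64(237), np.int64(240)), (193, np.int64(234), np.int64(233), np.int64(237)), (195, np.int64(163), np.int64(161), np.int64(169)), (197, np.int64(48), np.int64(47), np.int64(62)), (199, np.int64(37), np.int64(36), np.int64(50))]
rim far edge [256.08529465 170.19464998] [256.0765692 167.221605 ]
rim inner far [256.11384752 180.07741881] [256.10544189 177.14297334]
flange far [256.28953313 184.41593179] [256.28001074 180.89685937]
```

The wrist picture puts the rim centre at y≈0.1605 and the plug at y≈0.1627. I'll shift -2 mm and lower until first contact, with the flange expected 6.5–11 mm above the rim (TCP z 0.176–0.181).

Emit:
{"method": "carry_out", "body": {"plan": [{"dx":0,"dy":-0.2,"dz":0,"ax":0,"ay":0,"az":0,"grip":1},{"dx":0,"dy":-0.2,"dz":-0.5,"ax":0,"ay":0,"az":0,"grip":1},{"dx":0,"dy":-0.2,"dz":-1.0,"ax":0,"ay":0,"az":0,"grip":1},{"dx":0,"dy":-0.2,"dz":-1.3,"ax":0,"ay":0,"az":0,"grip":1},{"dx":0,"dy":-0.2,"dz":-1.5,"ax":0,"ay":0,"az":0,"grip":1}]}}

```text
t: 7.88
ee_pos: [0.5425, 0.1603, 0.1852]
tool_rot: [-180.0, -0.0, 89.9]
wrist_force: [-1.3, -0.1, -0.9]
gripper_width: 0.475
gripper_force: 20.0
```

Emit:
{"method": "carry_out", "body": {"plan": [{"dx":0,"dy":0,"dz":-0.1,"ax":0,"ay":0,"az":0,"grip":1},{"dx":0,"dy":0,"dz":-0.2,"ax":0,"ay":0,"az":0,"grip":1},{"dx":0,"dy":0,"dz":-0.3,"ax":0,"ay":0,"az":0,"grip":1},{"dx":0,"dy":0,"dz":-0.3,"ax":0,"ay":0,"az":0,"grip":1}]}}

```text
t: 8.38
ee_pos: [0.5427, 0.1602, 0.1826]
tool_rot: [180.0, -0.0, 89.9]
wrist_force: [0.5, -0.4, -2.0]
gripper_width: 0.477
gripper_force: 20.0
```

Emit:
{"method": "carry_out", "body": {"plan": [{"dx":0,"dy":0,"dz":-0.1,"ax":0,"ay":0,"az":0,"grip":1},{"dx":0,"dy":0,"dz":-0.1,"ax":0,"ay":0,"az":0,"grip":1},{"dx":0,"dy":0,"dz":-0.1,"ax":0,"ay":0,"az":0,"grip":1}]}}

```text
t: 8.75
ee_pos: [0.5427, 0.1603, 0.1816]
tool_rot: [180.0, -0.0, 89.9]
wrist_force: [0.1, 0.3, -1.7]
gripper_width: 0.474
gripper_force: 20.0
```

Emit:
{"method": "carry_out", "body": {"plan": [{"dx":0,"dy":0,"dz":-0.05,"ax":0,"ay":0,"az":0,"grip":1},{"dx":0,"dy":0,"dz":-0.1,"ax":0,"ay":0,"az":0,"grip":1},{"dx":0,"dy":0,"dz":-0.1,"ax":0,"ay":0,"az":0,"grip":1}]}}

```text
t: 9.12
ee_pos: [0.5427, 0.1602, 0.1805]
tool_rot: [180.0, 0.0, 89.9]
wrist_force: [-0.5, 0.2, -2.2]
gripper_width: 0.476
gripper_force: 20.0
```

Emit:
{"method": "carry_out", "body": {"plan": [{"dx":0,"dy":0,"dz":-0.05,"ax":0,"ay":0,"az":0,"grip":1},{"dx":0,"dy":0,"dz":-0.1,"ax":0,"ay":0,"az":0,"grip":1},{"dx":0,"dy":0,"dz":-0.1,"ax":0,"ay":0,"az":0,"grip":1}]}}

```text
t: 9.5
ee_pos: [0.5427, 0.1603, 0.1797]
tool_rot: [180.0, -0.0, 89.9]
wrist_force: [1.2, 0.6, 1.3]
gripper_width: 0.476
gripper_force: 20.0
```

Contact is at flange about 9.8 mm above the rim with roughly 3 N. That matches lugs on a ridge top or a stop. Now I turn backward (counter-clockwise) gently.

Emit:
{"method": "carry_out", "body": {"plan": [{"dx":0,"dy":0,"dz":0,"ax":0,"ay":0,"az":0.08,"grip":1},{"dx":0,"dy":0,"dz":0,"ax":0,"ay":0,"az":0.16,"grip":1},{"dx":0,"dy":0,"dz":0,"ax":0,"ay":0,"az":0.16,"grip":1}]}}

```text
t: 9.88
ee_pos: [0.5426, 0.1602, 0.1794]
tool_rot: [-180.0, -0.0, 99.0]
wrist_force: [1.3, -0.5, -1.4]
gripper_width: 0.477
gripper_force: 20.0
```

```bash
cat > st.py <<'E'
from plant import arm
import numpy as np
s=arm.get_state();print({k:np.round(s[k],4).tolist() for k in("t","joints","ee_pos","tool_rot","wrist_force","torque")})
E
python3 st.py
```

```text
{'t': 9.875, 'joints': [9.5502, 23.9589, -39.2508, 104.0566, 17.5794, 58.2015, -27.6839], 'ee_pos': [0.5426, 0.1602, 0.1794], 'tool_rot': [-179.989, -0.0113, 98.9927], 'wrist_force': [1.3009, -0.5406, -1.4252], 'torque': [-0.041, -0.0843, 0.0035]}
```

Contact has vanished after 9° backward. I follow down gently to find the new level.

Emit:
{"method": "carry_out", "body": {"plan": [{"dx":0,"dy":0,"dz":-0.05,"ax":0,"ay":0,"az":0,"grip":1},{"dx":0,"dy":0,"dz":-0.1,"ax":0,"ay":0,"az":0,"grip":1},{"dx":0,"dy":0,"dz":-0.1,"ax":0,"ay":0,"az":0,"grip":1}]}}

```text
t: 10.25
ee_pos: [0.5426, 0.1603, 0.1785]
tool_rot: [180.0, 0.0, 99.0]
wrist_force: [-0.4, 0.8, -1.1]
gripper_width: 0.477
gripper_force: 20.0
```

Emit:
{"method": "carry_out", "body": {"plan": [{"dx":0,"dy":0,"dz":-0.05,"ax":0,"ay":0,"az":0,"grip":1},{"dx":0,"dy":0,"dz":-0.1,"ax":0,"ay":0,"az":0,"grip":1},{"dx":0,"dy":0,"dz":-0.1,"ax":0,"ay":0,"az":0,"grip":1}]}}

```text
t: 10.62
ee_pos: [0.5426, 0.1603, 0.1775]
tool_rot: [-180.0, 0.0, 99.1]
wrist_force: [-0.1, -0.5, -1.6]
gripper_width: 0.48
gripper_force: 20.0
```

Emit:
{"method": "carry_out", "body": {"plan": [{"dx":0,"dy":0,"dz":-0.05,"ax":0,"ay":0,"az":0,"grip":1},{"dx":0,"dy":0,"dz":-0.1,"ax":0,"ay":0,"az":0,"grip":1},{"dx":0,"dy":0,"dz":-0.1,"ax":0,"ay":0,"az":0,"grip":1}]}}

```text
t: 11.0
ee_pos: [0.5426, 0.1603, 0.1765]
tool_rot: [-180.0, -0.0, 99.1]
wrist_force: [0.4, -0.5, -2.1]
gripper_width: 0.475
gripper_force: 20.0
```

Emit:
{"method": "carry_out", "body": {"plan": [{"dx":0,"dy":0,"dz":-0.05,"ax":0,"ay":0,"az":0,"grip":1},{"dx":0,"dy":0,"dz":-0.1,"ax":0,"ay":0,"az":0,"grip":1},{"dx":0,"dy":0,"dz":-0.1,"ax":0,"ay":0,"az":0,"grip":1}]}}

```text
t: 11.38
ee_pos: [0.5426, 0.1603, 0.1755]
tool_rot: [-180.0, -0.0, 99.1]
wrist_force: [0.4, 0.3, -1.3]
gripper_width: 0.474
gripper_force: 20.0
```

Emit:
{"method": "carry_out", "body": {"plan": [{"dx":0,"dy":0,"dz":-0.05,"ax":0,"ay":0,"az":0,"grip":1},{"dx":0,"dy":0,"dz":-0.1,"ax":0,"ay":0,"az":0,"grip":1},{"dx":0,"dy":0,"dz":-0.1,"ax":0,"ay":0,"az":0,"grip":1}]}}

```text
t: 11.75
ee_pos: [0.5426, 0.1603, 0.1745]
tool_rot: [-180.0, -0.0, 99.1]
wrist_force: [1.0, -0.5, -1.6]
gripper_width: 0.478
gripper_force: 20.0
```

Emit:
{"method": "carry_out", "body": {"plan": [{"dx":0,"dy":0,"dz":-0.05,"ax":0,"ay":0,"az":0,"grip":1},{"dx":0,"dy":0,"dz":-0.1,"ax":0,"ay":0,"az":0,"grip":1},{"dx":0,"dy":0,"dz":-0.1,"ax":0,"ay":0,"az":0,"grip":1}]}}

```text
t: 12.12
ee_pos: [0.5426, 0.1602, 0.1735]
tool_rot: [-180.0, -0.0, 99.1]
wrist_force: [0.8, -0.4, -1.4]
gripper_width: 0.478
gripper_force: 20.0
```

Emit:
{"method": "carry_out", "body": {"plan": [{"dx":0,"dy":0,"dz":-0.05,"ax":0,"ay":0,"az":0,"grip":1},{"dx":0,"dy":0,"dz":-0.1,"ax":0,"ay":0,"az":0,"grip":1},{"dx":0,"dy":0,"dz":-0.1,"ax":0,"ay":0,"az":0,"grip":1}]}}

```text
t: 12.5
ee_pos: [0.5427, 0.1603, 0.1728]
tool_rot: [180.0, 0.0, 99.1]
wrist_force: [0.2, -0.3, 0.6]
gripper_width: 0.474
gripper_force: 20.0
```

```bash
python3 st.py; python3 - <<'E'
from h import *
a=arm.get_image("side");w=arm.get_image("wrist");cv2.imwrite("pics/s6.png",a)
c=cv2.resize(a[135:185,214:281],(400,300),interpolation=cv2.INTER_CUBIC)
d=cv2.resize(w[130:230,188:322],(400,300),interpolation=cv2.INTER_CUBIC)
cv2.imwrite("pics/c6.png",np.hstack([c,d]))
E
```

```text
{'t': 12.5, 'joints': [9.3319, 24.3708, -39.0531, 104.4495, 17.9677, 57.4677, -27.9688], 'ee_pos': [0.5427, 0.1603, 0.1728], 'tool_rot': [179.9856, 0.0014, 99.0539], 'wrist_force': [0.1688, -0.3487, 0.5984], 'torque': [-0.0516, 0.0701, -0.0483]}
```

View pics/c6.png

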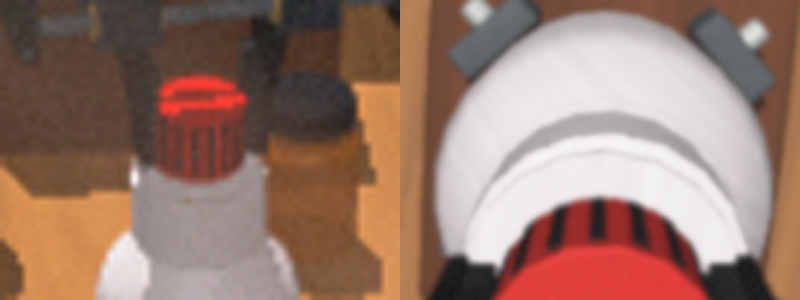

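The side crop shows the flange nearly on the neck, and the wrist crop shows the flange concentric with the rim. Contact is at flange about 2.9 mm above the rim, so the lugs have dropped 7 mm into the gaps. Next I turn forward (clockwise), sinking about 4 mm per rad, with a lighter grip to limit torque.

Emit:
{"method": "carry_out", "body": {"plan": [{"dx":0,"dy":0,"dz":0,"ax":0,"ay":0,"az":0,"grip":1},{"dx":0,"dy":0,"dz":0,"ax":0,"ay":0,"az":-0.08,"grip":1},{"dx":0,"dy":0,"dz":-0.02,"ax":0,"ay":0,"az":-0.16,"grip":1},{"dx":0,"dy":0,"dz":-0.05,"ax":0,"ay":0,"az":-0.24,"grip":1},{"dx":0,"dy":0,"dz":-0.05,"ax":0,"ay":0,"az":-0.24,"grip":1}], "grip_force": 14}}

```text
t: 13.22
ee_pos: [0.5431, 0.1604, 0.1725]
tool_rot: [179.9, -0.0, 85.3]
wrist_force: [0.3, -0.8, 2.1]
gripper_width: 0.476
gripper_force: 14.0
```

```bash
python3 st.py
```

```text
{'t': 13.225, 'joints': [7.0741, 23.6598, -35.9311, 104.5751, 16.3586, 56.9161, -40.2395], 'ee_pos': [0.5431, 0.1604, 0.1725], 'tool_rot': [179.9287, -0.009, 85.3494], 'wrist_force': [0.3392, -0.8347, 2.0976], 'torque': [-0.1527, -0.0623, -0.0771]}
```

Emit:
{"method": "carry_out", "body": {"plan": [{"dx":0,"dy":0,"dz":0,"ax":0,"ay":0,"az":-0.08,"grip":1},{"dx":0,"dy":0,"dz":-0.02,"ax":0,"ay":0,"az":-0.16,"grip":1},{"dx":0,"dy":0,"dz":-0.05,"ax":0,"ay":0,"az":-0.24,"grip":1},{"dx":0,"dy":0,"dz":-0.05,"ax":0,"ay":0,"az":-0.24,"grip":1}]}}

```text
t: 13.72
ee_pos: [0.5428, 0.1601, 0.1717]
tool_rot: [180.0, 0.0, 71.7]
wrist_force: [-0.3, -1.8, 0.7]
gripper_width: 0.479
gripper_force: 14.0
```

```bash
python3 st.py
```

```text
{'t': 13.725, 'joints': [4.8502, 23.0626, -32.8906, 104.7563, 14.8188, 56.4615, -52.5564], 'ee_pos': [0.5428, 0.1601, 0.1717], 'tool_rot': [179.9761, 0.0139, 71.6609], 'wrist_force': [-0.3071, -1.8389, 0.6994], 'torque': [-0.2641, -0.0152, 0.0376]}
```

It is sinking, with the flange about 1.8 mm above the rim, and the force is light. I continue.

Emit:
{"method": "carry_out", "body": {"plan": [{"dx":0,"dy":0,"dz":-0.03,"ax":0,"ay":0,"az":-0.08,"grip":1},{"dx":0,"dy":0,"dz":-0.06,"ax":0,"ay":0,"az":-0.16,"grip":1},{"dx":0,"dy":0,"dz":-0.1,"ax":0,"ay":0,"az":-0.24,"grip":1},{"dx":0,"dy":0,"dz":-0.1,"ax":0,"ay":0,"az":-0.24,"grip":1}]}}

```text
t: 14.22
ee_pos: [0.5427, 0.1604, 0.1707]
tool_rot: [180.0, -0.0, 58.0]
wrist_force: [-0.5, -0.2, 1.8]
gripper_width: 0.48
gripper_force: 14.0
```

```bash
python3 st.py
```

```text
{'t': 14.225, 'joints': [2.5968, 22.5562, -29.8999, 104.9392, 13.3485, 55.9772, -64.9801], 'ee_pos': [0.5427, 0.1604, 0.1707], 'tool_rot': [179.9868, -0.0057, 57.9534], 'wrist_force': [-0.4879, -0.2429, 1.7965], 'torque': [-0.1744, 0.1182, -0.0077]}
```

Emit:
{"method": "carry_out", "body": {"plan": [{"dx":0,"dy":0,"dz":-0.03,"ax":0,"ay":0,"az":-0.06,"grip":1},{"dx":0,"dy":0,"dz":-0.05,"ax":0,"ay":0,"az":-0.12,"grip":1},{"dx":0,"dy":0,"dz":-0.07,"ax":0,"ay":0,"az":-0.18,"grip":1},{"dx":0,"dy":0,"dz":-0.07,"ax":0,"ay":0,"az":-0.18,"grip":1}]}}

```text
t: 14.72
ee_pos: [0.5427, 0.1604, 0.17]
tool_rot: [180.0, -0.0, 47.6]
wrist_force: [0.5, -0.7, 2.0]
gripper_width: 0.479
gripper_force: 14.0
```

```bash
python3 st.py
```

```text
{'t': 14.725, 'joints': [0.9172, 22.2208, -27.68, 105.0689, 12.2858, 55.6431, -74.3471], 'ee_pos': [0.5427, 0.1604, 0.17], 'tool_rot': [179.9927, -0.019, 47.6403], 'wrist_force': [0.4936, -0.7248, 2.0312], 'torque': [-0.0857, 0.0863, -0.0146]}
```

Emit:
{"method": "carry_out", "body": {"plan": [{"dx":0,"dy":0,"dz":-0.02,"ax":0,"ay":0,"az":-0.05,"grip":1},{"dx":0,"dy":0,"dz":-0.05,"ax":0,"ay":0,"az":-0.1,"grip":1},{"dx":0,"dy":0,"dz":-0.05,"ax":0,"ay":0,"az":-0.1,"grip":1}]}}

```text
t: 15.1
ee_pos: [0.5429, 0.1606, 0.1698]
tool_rot: [180.0, -0.0, 41.9]
wrist_force: [-1.8, -0.9, 4.1]
gripper_width: 0.478
gripper_force: 14.0
```

```bash
python3 st.py
```

```text
{'t': 15.1, 'joints': [-0.0205, 22.0325, -26.4594, 105.1254, 11.6955, 55.4725, -79.5779], 'ee_pos': [0.5429, 0.1606, 0.1698], 'tool_rot': [179.9932, -0.0498, 41.8926], 'wrist_force': [-1.7555, -0.8851, 4.1481], 'torque': [-0.0175, 0.2457, -0.0113]}
```

The z reading has stalled at 0.1698, the nominal home height of 0.1699, with about 6 N of press. I do one small forward check turn with no extra push.

Emit:
{"method": "carry_out", "body": {"plan": [{"dx":0,"dy":0,"dz":0,"ax":0,"ay":0,"az":-0.05,"grip":1},{"dx":0,"dy":0,"dz":0,"ax":0,"ay":0,"az":-0.08,"grip":1},{"dx":0,"dy":0,"dz":0,"ax":0,"ay":0,"az":-0.08,"grip":1}]}}

```text
t: 15.48
ee_pos: [0.543, 0.1607, 0.1698]
tool_rot: [180.0, -0.1, 37.2]
wrist_force: [-1.2, 0.1, 5.0]
gripper_width: 0.476
gripper_force: 14.0
```

```bash
python3 st.py; python3 - <<'E'
from h import *
a=arm.get_image("side");cv2.imwrite("pics/s7.png",a)
cv2.imwrite("pics/c7.png",np.hstack([cv2.resize(x[135:185,214:281],(400,300),interpolation=cv2.INTER_CUBIC) for x in (cv2.imread("pics/s6.png"),a)]))
E
```

```text
{'t': 15.475, 'joints': [-0.7753, 21.8831, -25.4699, 105.1612, 11.222, 55.3519, -83.8065], 'ee_pos': [0.543, 0.1607, 0.1698], 'tool_rot': [179.9943, -0.074, 37.2385], 'wrist_force': [-1.1505, 0.0913, 4.962], 'torque': [0.027, 0.1752, -0.0495]}
```

View pics/c7.png

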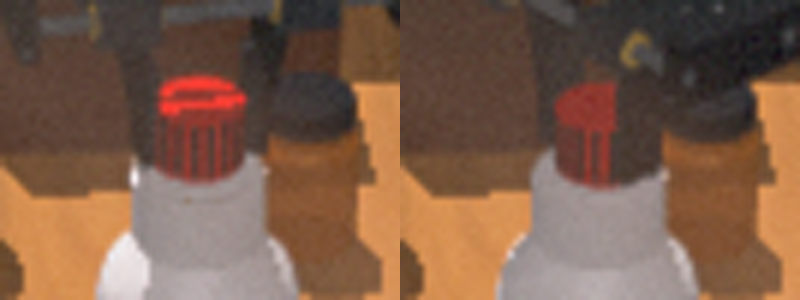

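The right crop shows the flange down on the neck, lower than in the left crop. Turning a further 5° gave no more sinking and almost no torque, so it is seated. I relax the press, open, and lift away.

Emit:
{"method": "carry_out", "body": {"plan": [{"dx":0,"dy":0,"dz":0.05,"ax":0,"ay":0,"az":0,"grip":1},{"dx":0,"dy":0,"dz":0.05,"ax":0,"ay":0,"az":0,"grip":0},{"dx":0,"dy":0,"dz":0.05,"ax":0,"ay":0,"az":0,"grip":-0.3},{"dx":0,"dy":0,"dz":0.05,"ax":0,"ay":0,"az":0,"grip":-0.6},{"dx":0,"dy":0,"dz":0.05,"ax":0,"ay":0,"az":0,"grip":-0.8}]}}

```text
t: 16.15
ee_pos: [0.5425, 0.1602, 0.1697]
tool_rot: [-180.0, 0.0, 37.2]
wrist_force: [0.0, -0.2, 0.0]
gripper_width: 0.755
gripper_force: 0.0
```

Emit:
{"method": "carry_out", "body": {"plan": [{"dx":0,"dy":0,"dz":0,"ax":0,"ay":0,"az":0,"grip":-0.8},{"dx":0,"dy":0,"dz":1,"ax":0,"ay":0,"az":0,"grip":-0.8},{"dx":0,"dy":0,"dz":4,"ax":0,"ay":0,"az":0,"grip":-0.8},{"dx":0,"dy":0,"dz":8,"ax":0,"ay":0,"az":0,"grip":-0.8},{"dx":0,"dy":0,"dz":12,"ax":0,"ay":0,"az":0,"grip":-0.8}]}}

```text
t: 16.77
ee_pos: [0.5426, 0.1604, 0.2918]
tool_rot: [180.0, -0.0, 37.2]
wrist_force: [0.9, 0.0, -0.3]
gripper_width: 0.904
gripper_force: 0.0
```

Emit:
{"method": "carry_out", "body": {"plan": [{"dx":-2,"dy":-4,"dz":0,"ax":0,"ay":0,"az":0,"grip":-0.8},{"dx":-4,"dy":-8,"dz":0,"ax":0,"ay":0,"az":0,"grip":-0.8},{"dx":-5,"dy":-12,"dz":0,"ax":0,"ay":0,"az":0,"grip":-0.8},{"dx":-5,"dy":-14,"dz":0,"ax":0,"ay":0,"az":0,"grip":-0.8},{"dx":-5,"dy":-14,"dz":0,"ax":0,"ay":0,"az":0,"grip":-0.8}]}}

```text
t: 17.4
ee_pos: [0.4928, 0.0188, 0.2906]
tool_rot: [179.9, -0.0, 37.0]
wrist_force: [0.6, 0.7, 0.3]
gripper_width: 0.897
gripper_force: 0.0
```

```bash
python3 st.py; python3 - <<'E'
from h import *
a=arm.get_image("side");b=arm.get_image("top");cv2.imwrite("pics/s8.png",a);cv2.imwrite("pics/t8.png",b)
ra,rb=red(a),red(b)
for x in ra[:3]:
    for y in rb[:3]:
        q,e=tri(ray("side",x[:2]),ray("top",y[:2]))
        if e<.006: print(x[:3],y[:3],q,e)
cv2.imwrite("pics/c8.png",np.hstack([cv2.resize(a[125:200,197:297],(400,300),interpolation=cv2.INTER_CUBIC),cv2.resize(b,(400,300))]))
E
```

```text
{'t': 17.4, 'joints': [13.3441, 7.7338, -22.6377, 105.6558, 3.2636, 67.1646, -63.3986], 'ee_pos': [0.4928, 0.0188, 0.2906], 'tool_rot': [179.9339, -0.0425, 36.9737], 'wrist_force': [0.5511, 0.7136, 0.3208], 'torque': [0.0097, -0.0511, 0.082]}
(195.05212620027433, 297.63786008230454, 121.5) (348.527536231884, 231.02318840579707, 57.5) [ 0.40384417 -0.2091441   0.03969542] 0.0006684692494274548
```

View pics/c8.png

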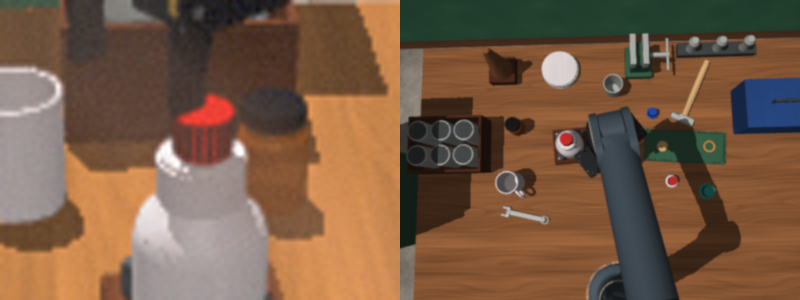

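The plug sits on the canister with its flange flush on the rim, upright. Everything else is where it was, and the gripper is clear.

```bash
python3 -c "from plant import arm;print(arm.hand_in())"
```

```text
the job is handed in; nothing more can be done
None
```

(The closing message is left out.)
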